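Tip the slide box over and push it into the low rack

ROBOT

A 6-joint arm with a two-finger parallel gripper is mounted at the origin on the work surface. World frame = base frame: x ahead of the robot, y to its left, z up, the work surface at z = 0. Lengths are in m, angles in rad, forces in N, time in s.
With the tool pointing down it reaches from about 0.275 to 0.75 m from the base axis. Payload 10.2 kg.
Tool frame: the origin (TCP) lies on the mounting face of the last link; the fingertips stand 166 mm ahead of it and the grasp point (between the pads) lies 147 mm ahead of it; y points along the fingers, x is the direction in which the jaws open and shut, and the axes are right-handed (so a half turn about y gives the same grasp; the last joint's range is limited). The gripper opens to 88 mm and grips with 3 to 60 N. Pads are 18 mm wide; open, the fingers measure 123 mm over their backs; the gripper's body (75 mm by 187 mm) begins 45 mm behind the grasp point.
Start: joints at [-1.432, 0.313, 1.498, -0, 1.331, -0.223], TCP at [0.186, -0.491, 0.405] pointing down, gripper open.
Joint ranges: [-2.94, 2.94], [-0.97, 2.17], [0.19, 2.56], [-1.23, 4.37], [0.02, 3.11], [-2.88, 2.88]. Speed limits (rad/s): [2.39, 2.39, 3.01, 3.14, 3.14, 3.14].

INTERFACE

Orientations are given as a unit quaternion [w, x, y, z].
In Python, from bench import arm, cams gives the robot as it stands.
- The arm moves only by the tool send_rows, never from a script. Its argument "series" is a list that holds one entry, the list of rows, each a list of 5 numbers: the shift along the tool's x, y, z in mm, then the turn about the tool's y in rad, then the closure, from -1 (fully open) to 1 (shut), so that 0 is half open. A call has exactly 8 rows; each row shifts and turns the commanded pose from where the row before left it, along the tool's axes as they then stand; what a row does not reach is not made up. A row lasts 1/12 s, in which the tool goes at most 41.7 mm and 7.16 degrees, less where a joint would pass 70% of its speed; a pose out of reach is approached as far as the arm can. A call is refused whole if a number of a shift passes 41.7 or a number of a turn 0.125, either way. A call with a gripper value outside its range is refused whole. The fingers move at their own pace and stop on an object; the grip force is fixed at half the most. Time passes only in rows, so rows that do not move let the fingers close, or fill a call up. It gives the time, the measured TCP pose, the force and the opening at its end, in the units of the state.
- arm.state(): the state, without advancing time (a new reading comes with each control period).
- cams.capture(name): name is "side" or "top"; returns (picture, depth): 384x512x3 uint8, red, green, blue; 384x512 float32, m along the optical axis (not along the pixel's ray), 0 where there is no reading.
- cams.camera_info(name): a dict with "vertical_fov" (degrees; the focal length in pixels is half the picture's height over the tangent of half this angle, whatever the lens; pixels are square), "cx", "cy" (the principal point, pixels), "eye" and "orientation" of the camera in the world. Camera axes: x right, y up, looking along -z (the intrinsics and any distortion apply to the point x, -y, -z); pixel columns grow to the right and rows downward; lengths in m; the calibration is good to about 2 mm. A picture is of the moment at which its call begins. camera_info takes no time and is no camera call.
- arm.hand_in(): hands the job in, once; it reports no verdict.
The state is a dict: "time": time; "joint_positions": joint angles; "joint_velocities": joint speeds; "joint_torque": joint torques, N m; "position": TCP position; "orientation": TCP orientation; "contact_force": force on the tool from outside, world axes, zero at the start; "torque": the same for the moment, N m; "opening": opening from 0.0 (shut) to 1.0 (fully open).
Only numpy, scipy, OpenCV 4.12 (cv2) and the standard library are available. Lean on these libraries where they do the work, as an engineer would, in place of code of your own. Each camera call takes 0.05 s, during which the arm holds its last target. There are 200 camera calls.

TASK

The microscope-slide box is standing on its end and is too tall for the low white rack. Push near its top to tip it over towards the rack so that it lies flat with its grey lid up, then push it along the bench, square, into the rack until it is fully home against the stop at the back. Only push it with the fingers, never lift or carry it, and leave the bottle, the flask and the stack of dishes alone.

Things in the scene. Friction and masses are not known exactly. Their poses are not given: they have to be found in the camera images.
- slide_box: Loose white slide box, 120 x 84 x 34 mm, about 0.26 kg, with a grey lid half bearing a paper label. It starts standing on one end, 120 mm tall, white back towards the rack within 20 degrees. Origin: centre of that end. Own z: along the 120 mm length, up at the start. Own y: along the 84 mm width. Own x: out of the white back (level, to the rack at the start; down when lying lid up).
- box_foot (a point): Middle of the box's bottom edge on the white-back side, over which it tips: 17 mm along own x from the box's origin. The box falls by itself once it leans more than about 16 degrees; pushed low down it slides instead. Smooth plastic, friction about 0.35.
- box_center (a point): Centre of the slide box: 60 mm along its own z from its origin, 60 mm above the bench when standing and 17 mm when lying.
- rack: Low white steel rack fixed to the bench: one bay, no floor (the box slides on the bench). Origin: on the bench, middle of the mouth. Own x: level, into the bay; y: level, across; z: up. Bay 100 mm wide, 48 mm high, stop 85 mm from the mouth; roof top at 52 mm. The box starts 230 to 320 mm before the mouth, up to 40 mm off the bay's centre line.
- rack_stop (a point): Middle of the bay's back stop, 17 mm above the bench. A box fully home, long way in, touches it and sticks 35 mm out of the mouth: box origin at x = -35 mm in the rack's frame.
- rack_mouth (a point): Middle of the bay's mouth, 17 mm above the bench. At each side a guide lip, 36 mm high and 50 mm long, splays outwards 29 degrees from the mouth's edge, so the entrance is about 148 mm wide 44 mm before the mouth.
- amber_bottle: Amber reagent jar, 60 mm across, 115 mm tall, beside the rack on the side away from the robot. Origin: centre of its underside. Leave alone.
- flask: Glass conical flask, 56 mm across at the foot, 80 mm tall, on the far side of the work. Origin: centre of its underside. Leave alone.
- dishes: Stack of three clear dishes with white lids, 90 mm across, 44 mm high, beside the rack on the robot's side. Origin: centre of its underside. Leave alone.

How it is judged:
By the outcome, as a careful person would: the job done as asked, in the order asked, and still so for the second after the job is handed in, with the robot touching nothing.
It also fails if it takes over 72 s, if anything falls off the work surface, if the arm or the gripper's body presses on something with over 40 N, if the wrist force passes 120 N, or if a joint passes its speed limit or range.

## Working session

There is one attempt and no reset: what is moved stays moved. The work goes in short steps, Python scripts to look and compute and a tool call to move; the robot and the scene stay as the last step left them, time stands still between calls to the robot, and variables do not carry over. Pictures are saved under pics/ and viewed, about 8 in all and at most 12, crops included, and the job is handed in when it is done.

Besides the shell and the picture viewer there is one more tool, called after "Request:" as name(argument=value, ...), one argument or row to a line, values as JSON. send_rows: Moves the arm, as the interface text tells. Its arguments: {"type":"object","properties":{"series":{"type":"array"}},"required":["series"]}

```bash
mkdir -p pics; cat > h.py <<'E'
import numpy as np, cv2
from scipy.spatial.transform import Rotation as R
from bench import arm, cams
def info(n):
    c=cams.camera_info(n); f=192/np.tan(np.radians(c["vertical_fov"])/2)
    q=c["orientation"]; return c,f,R.from_quat([q[1],q[2],q[3],q[0]])
def unproj(n,u,v,d):
    c,f,r=info(n); u,v,d=map(np.asarray,(u,v,d))
    k=c.get("distortion")
    p=np.stack([(u-c["cx"])/f*d,-(v-c["cy"])/f*d,-d],-1)
    return r.apply(p.reshape(-1,3)).reshape(p.shape)+np.array(c["eye"])
def shot(n,name):
    im,d=cams.capture(n); cv2.imwrite(f"pics/{name}.png",im[:,:,::-1]); np.save(f"pics/{name}.npy",d); return im,d
E
python3 - <<'E'
from h import *
for n in("side","top"):
    print(cams.camera_info(n)); shot(n,n+"0")
a=np.hstack([cv2.imread("pics/side0.png"),cv2.imread("pics/top0.png")])
s=arm.state();print(s)
E
```

```text
{'vertical_fov': 57.39058667075888, 'cx': 258.37821534814253, 'cy': 186.76768475277123, 'eye': array([ 0.27693682, -0.54708938,  0.43527756]), 'orientation': array([ 0.84700776,  0.45445677, -0.13151934, -0.24238307])}
{'vertical_fov': 47.15892499847102, 'cx': 258.7975729846898, 'cy': 186.97397027564418, 'eye': array([ 0.45454944, -0.1255458 ,  1.0336109 ]), 'orientation': array([-0.70102721, -0.04470703,  0.03506471,  0.7108675 ])}
{'time': 0.1, 'joint_positions': array([-1.43238707e+00,  3.13400523e-01,  1.49834469e+00, -1.12295895e-06,
        1.33096664e+00, -2.23391794e-01]), 'joint_velocities': array([-7.21721160e-05, -1.45114156e-03, -1.23557919e-03, -9.29704293e-04,
        3.23903932e-04,  2.99728092e-04]), 'joint_torque': array([ 2.98122075e-03, -4.02811253e+01, -2.52644742e+01,  6.96269819e-02,
        3.42850049e-02, -4.26933070e-05]), 'position': array([ 0.18581752, -0.49098848,  0.40422105]), 'orientation': array([ 0.58208991, -0.58150757,  0.4021511 , -0.40161521]), 'contact_force': array([ 1.11551664,  0.09643202, -0.33402673]), 'torque': array([ 0.00332248,  0.00520853, -0.00280612]), 'opening': 0.99835978260456}
```

View pics/top0.png

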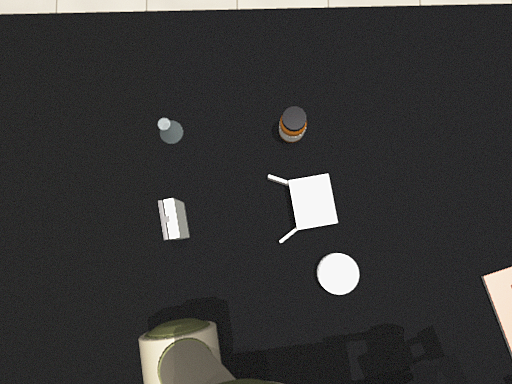

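View pics/side0.png

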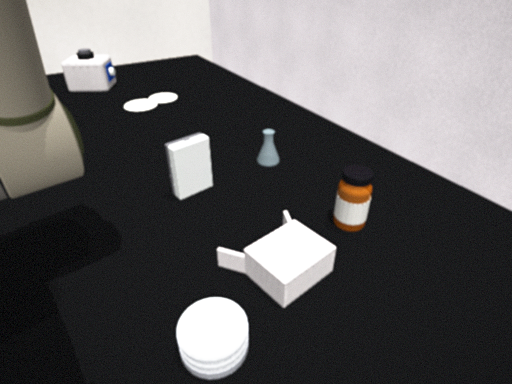

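```bash
python3 - <<'E'
from h import *
s=arm.state();q=s["orientation"];print(R.from_quat([q[1],q[2],q[3],q[0]]).as_matrix().round(3))
d=np.load("pics/top0.npy");v,u=np.mgrid[:384,:512];P=unproj("top",u,v,d)
np.save("pics/P.npy",P)
z=P[...,2]; 
print(np.median(z[d>0]))
for lo,hi in((.11,.13),(.045,.057),(.03,.045)):
    m=((z>lo)&(z<hi)&(d>0)).astype('uint8')
    n,l,st,c=cv2.connectedComponentsWithStats(m)
    for i in range(1,n):
        if st[i,4]>60:
            p=P[l==i]; r=cv2.minAreaRect((p[:,:2]*1000).astype('float32')); print(lo,st[i],p.mean(0).round(3),r)
E
```

```text
[[ 0.354 -0.     0.935]
 [-0.935  0.001  0.354]
 [-0.001 -1.     0.   ]]
0.000326264295448464
0.11 [282 106  24  24 471] [ 0.707 -0.19   0.115] ((707.8353881835938, -189.8941650390625), (49.427799224853516, 51.646175384521484), 89.27398681640625)
0.11 [157 198  23  42 676] [0.496 0.076 0.119] ((496.08758544921875, 76.18492126464844), (83.8703842163086, 34.85847854614258), 10.178985595703125)
0.045 [ 288  173   49   56 2031] [ 0.533 -0.232  0.052] ((533.5639038085938, -231.6005859375), (112.1137466430664, 91.10242462158203), 8.924837112426758)
0.03 [161 122  16  15  89] [0.702 0.091 0.038] ((704.84619140625, 93.15850830078125), (23.70159912109375, 37.191287994384766), 39.35569381713867)
0.03 [268 174  21  10  66] [ 0.587 -0.156  0.036] ((586.811767578125, -156.91416931152344), (49.766822814941406, 6.868941783905029), 70.79669952392578)
0.03 [318 253  41  41 979] [ 0.373 -0.284  0.043] ((372.90277099609375, -285.5692443847656), (88.63689422607422, 87.59893035888672), 89.0986557006836)
```

Top view: the box stands at about (172,220), with the rack roof at (313,202) and its lips on the left. The dishes are at (338,274), the bottle at (293,125) and the flask at (171,130).

The measured sizes and heights agree with those given. The rack axis points at about -81° and the box is within 2° of it, 11 mm off the bay's centre line and 264 mm before the mouth. I'll go behind the box, staying high.

Request:
send_rows(
  series=[
    [[-21, 0, 21, 0, 0], [-21, 0, 21, 0, 0], [-21, 0, 21, 0, 0], [-21, 0, 21, 0, 0], [-21, 0, 21, 0, 0], [-21, 0, 21, 0, 0], [-21, 0, 21, 0, 0], [-21, 0, 21, 0, 0]],
  ],
)

```text
time: 0.77
position: [0.2837, -0.273, 0.4045]
orientation: [0.582, -0.582, 0.402, -0.402]
contact_force: [0.7, 0.8, -0.1]
opening: 0.498
```

Request:
send_rows(
  series=[
    [[-21, 0, 21, 0, 0], [-21, 0, 21, 0, 0], [-21, 0, 21, 0, 0], [-21, 0, 21, 0, 0], [-21, 0, 21, 0, 0], [-21, 0, 21, 0, 0], [-21, 0, 21, 0, 0], [-21, 0, 21, 0, 0]],
  ],
)

```text
time: 1.43
position: [0.3814, -0.0563, 0.4046]
orientation: [-0.582, 0.582, -0.402, 0.402]
contact_force: [0.2, -0.4, -0.9]
opening: 0.501
```

Request:
send_rows(
  series=[
    [[-21, 0, 21, 0, 0], [-21, 0, 21, 0, 0], [-21, 0, 21, 0, 0], [-21, 0, 21, 0, 0], [-21, 0, 21, 0, 0], [-21, 0, 21, 0, 0], [-21, 0, 21, 0, 0], [-21, 0, 21, 0, 0]],
  ],
)

```text
time: 2.1
position: [0.4791, 0.1603, 0.4044]
orientation: [-0.582, 0.582, -0.402, 0.402]
contact_force: [0.2, -0.3, -0.2]
opening: 0.497
```

Request:
send_rows(
  series=[
    [[0, 0, 0, -0.125, 0], [0, 0, 0, -0.125, 0], [0, 0, 0, -0.125, 0], [0, 0, 0, -0.125, 0], [0, 0, 0, -0.125, 0], [0, 0, 0, -0.125, 0], [0, 0, 0, -0.125, 0], [0, 0, 0, -0.125, 0]],
  ],
)

```text
time: 2.77
position: [0.4787, 0.1588, 0.4044]
orientation: [-0.703, 0.704, -0.072, 0.071]
contact_force: [0.2, -0.2, -0.0]
opening: 0.499
```

Request:
send_rows(
  series=[
    [[0, 0, 0, -0.125, 0], [0, 0, 0, -0.125, 0], [0, 0, 0, -0.125, 0], [0, 0, 0, 0, 0], [0, 0, 0, 0, 0], [0, 0, 0, 0, 0], [0, 0, 0, 0, 0], [0, 0, 0, 0, 0]],
  ],
)

```text
time: 3.43
position: [0.4788, 0.1588, 0.4047]
orientation: [-0.705, 0.705, 0.058, -0.058]
contact_force: [0.8, 0.1, 0.0]
opening: 0.501
```

Request:
send_rows(
  series=[
    [[3, 17.5, 0, 0, 0], [0, 17.5, 0, 0, 0], [0, 17.5, 0, 0, 0], [0, 17.5, 0, 0, 0], [0, 17.5, 0, 0, 0], [0, 17.5, 0, 0, 0], [0, 17.5, 0, 0, 0], [0, 17.5, 0, 0, 0]],
  ],
)

```text
time: 4.1
position: [0.4817, 0.1592, 0.2639]
orientation: [0.705, -0.705, -0.058, 0.058]
contact_force: [0.4, -1.7, -0.3]
opening: 0.499
```

Request:
send_rows(
  series=[
    [[0, 0, -6, 0, 0], [0, 0, -6, 0, 0], [0, 0, -6, 0, 0], [0, 0, -6, 0, 0], [0, 0, -6, 0, 0], [0, 0, -6, 0, 0], [0, 0, -6, 0, 0], [0, 0, -6, 0, 0]],
  ],
)

```text
time: 4.77
position: [0.4898, 0.1112, 0.265]
orientation: [-0.705, 0.705, 0.059, -0.058]
contact_force: [0.7, 0.3, 0.4]
opening: 0.498
```

```bash
python3 - <<'E'
from h import *
shot("side","s1");a=cv2.imread("pics/s1.png")[60:260,60:360];cv2.imwrite("pics/s1c.png",cv2.resize(a,None,fx=2,fy=2))
print(arm.state()["contact_force"])
E
```

```text
[ 0.21968539 -1.44779876 -0.50166566]
```

View pics/s1c.png

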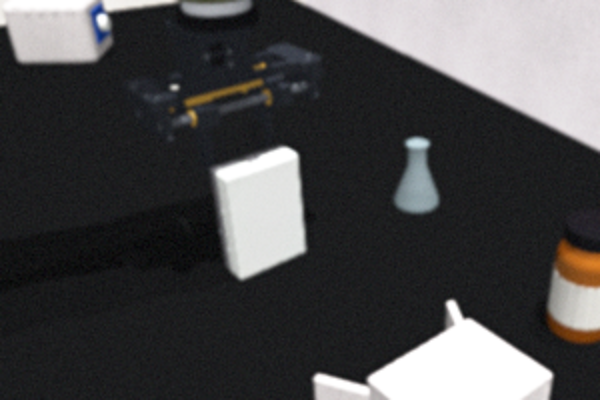

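The fingers are behind the upper part of the standing box, at about (240,150) in the crop, and still clear of it. Now I'll push it over.

Request:
send_rows(
  series=[
    [[0, 0, -5, 0, 0], [0, 0, -5, 0, 0], [0, 0, -5, 0, 0], [0, 0, -5, 0, 0], [0, 0, -5, 0, 0], [0, 0, -5, 0, 0], [0, 0, -5, 0, 0], [0, 0, -5, 0, 0]],
  ],
)

```text
time: 5.48
position: [0.4964, 0.0719, 0.2647]
orientation: [-0.705, 0.705, 0.059, -0.059]
contact_force: [0.5, 0.2, -0.5]
opening: 0.496
```

```bash
python3 - <<'E'
from h import *
shot("side","s2");a=cv2.imread("pics/s2.png")[60:260,60:360];cv2.imwrite("pics/s2c.png",cv2.resize(a,None,fx=2,fy=2))
print(arm.state()["contact_force"])
E
```

```text
[ 0.52819801 -0.92649306  0.19577726]
```

View pics/s2c.png

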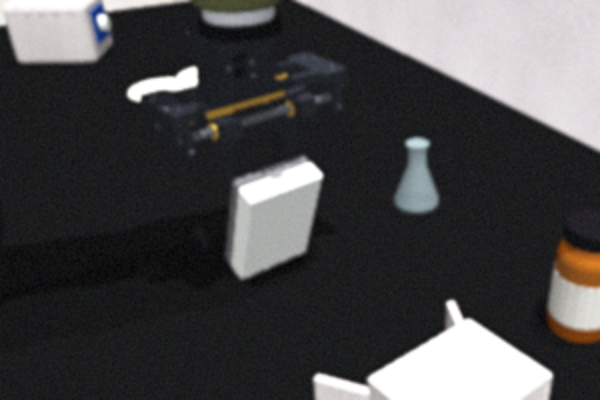

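The box is leaning towards the rack and its foot, at about (240,275), hasn't moved. I'll keep pushing.

Request:
send_rows(
  series=[
    [[0, 0, -4, 0, 0], [0, 0, -4, 0, 0], [0, 0, -4, 0, 0], [0, 0, -4, 0, 0], [0, 0, 0, 0, 0], [0, 0, 0, 0, 0], [0, 0, 0, 0, 0], [0, 0, 0, 0, 0]],
  ],
)

```text
time: 6.2
position: [0.4989, 0.0568, 0.2647]
orientation: [0.705, -0.705, -0.059, 0.059]
contact_force: [0.3, -0.4, -0.3]
opening: 0.499
```

```bash
python3 - <<'E'
from h import *
shot("side","s3");a=cv2.imread("pics/s3.png")[60:260,60:360];cv2.imwrite("pics/s3c.png",cv2.resize(a,None,fx=2,fy=2))
print(arm.state()["contact_force"])
E
```

```text
[-0.78329016 -0.0646183   0.01466141]
```

View pics/s3c.png

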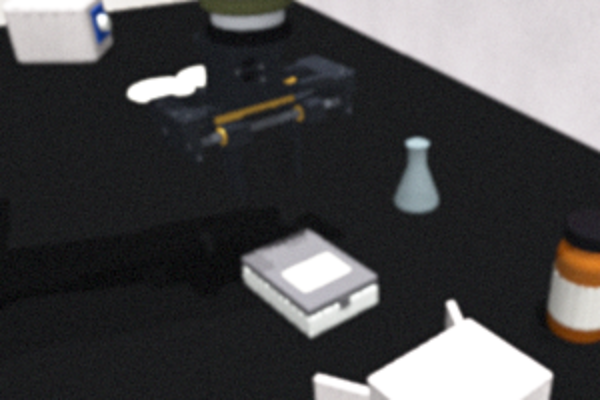

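The box lies flat, lid and label up, centred at about (312,280) in the crop. I'll back off, then measure it.

Request:
send_rows(
  series=[
    [[0, 0, 10, 0, 0], [0, 0, 10, 0, 0], [0, 0, 10, 0, 0], [0, 0, 10, 0, 0], [0, 0, 10, 0, 0], [0, 0, 5, 0, 0], [0, 0, 0, 0, 0], [0, 0, 0, 0, 0]],
  ],
)

```text
time: 6.92
position: [0.4898, 0.1112, 0.2647]
orientation: [-0.705, 0.705, 0.059, -0.059]
contact_force: [0.7, 0.0, -0.5]
opening: 0.501
```

```bash
cat > m.py <<'E'
from h import *
import sys
M=np.array([.5265,-.1866]);X=np.array([.155,-.988]);Y=np.array([.988,.155])
v,u=np.mgrid[:384,:512]
for n in sys.argv[1:]:
    im,d=shot(n,n+"_m");P=unproj(n,u,v,d)
    rx=(P[...,:2]-M)@X; ry=(P[...,:2]-M)@Y
    m=((P[...,2]>.027)&(P[...,2]<.041)&(d>0)&(rx>-.28)&(rx<-.003)&(abs(ry)<.075)).astype('uint8')
    k,l,st,c=cv2.connectedComponentsWithStats(m,connectivity=4); i=1+st[1:,4].argmax()
    p=np.stack([rx[l==i],ry[l==i]],1)*1000
    print(n,st[i,4],np.median(P[...,2][l==i]).round(4),"rack x/y range",np.percentile(p,[0.5,99.5],0).round(1).tolist(),cv2.minAreaRect(p.astype('float32')))
s=arm.state();t=s["position"];print("tcp rack",((t[:2]-M)@X*1000).round(1),((t[:2]-M)@Y*1000).round(1),"tip z",round(t[2]-.166,4),s["contact_force"].round(1),s["time"])
E
python3 m.py top side
```

```text
top 1937 0.0341 rack x/y range [[-240.8, -30.0], [-122.1, 53.2]] ((-181.6938018798828, 11.949043273925781), (120.79539489746094, 84.47382354736328), 0.6300337910652161)
side 1603 0.0351 rack x/y range [[-241.1, -30.1], [-121.6, 53.9]] ((-182.40170288085938, 12.489343643188477), (123.50643157958984, 85.2459945678711), 0.47970980405807495)
tcp rack -299.4 10.0 tip z 0.0987 [ 0.2  0.1 -0.8] 7.0167
```

Request:
send_rows(
  series=[
    [[2, 11, 0, 0.01, 0], [0, 11, 0, 0, 0], [0, 11, 0, 0, 0], [0, 11, 0, 0, 0], [0, 11, 0, 0, 0], [0, 11, 0, 0, 0], [0, 11, 0, 0, 0], [0, 9, 0, 0, 0]],
  ],
)

```text
time: 7.68
position: [0.4917, 0.1111, 0.1773]
orientation: [0.705, -0.705, -0.055, 0.055]
contact_force: [0.2, 0.3, -0.4]
opening: 0.5
```

Request:
send_rows(
  series=[
    [[0, 0, -6, 0, 0], [0, 0, -6, 0, 0], [0, 0, -6, 0, 0], [0, 0, -6, 0, 0], [0, 0, -6, 0, 0], [0, 0, -6, 0, 0], [0, 0, -6, 0, 0], [0, 0, -6, 0, 0]],
  ],
)

```text
time: 8.35
position: [0.4994, 0.0632, 0.1789]
orientation: [0.705, -0.705, -0.055, 0.055]
contact_force: [-1.2, 1.7, 0.3]
opening: 0.505
```

```bash
python3 m.py top side
```

```text
top 1537 0.0343 rack x/y range [[-221.0, -30.7], [-120.0, 52.4]] ((-171.2386474609375, 11.026788711547852), (84.15777587890625, 103.56095123291016), 89.82837677001953)
side 1682 0.0351 rack x/y range [[-256.8, -30.4], [-118.9, 52.5]] ((-189.10882568359375, 11.628948211669922), (142.2726593017578, 84.62474822998047), 0.08011402189731598)
tcp rack -250.8 12.0 tip z 0.0128 [ 1.3 -0.1  0. ] 8.45
```

Contact is made and the box is square, 11.5 mm off the centre line with its front at -120 mm. I'll push slightly diagonally to centre it.

Request:
send_rows(
  series=[
    [[-0.8, 0, -5, 0, 0], [-0.8, 0, -5, 0, 0], [-0.8, 0, -5, 0, 0], [-0.8, 0, -5, 0, 0], [-0.8, 0, -5, 0, 0], [-0.8, 0, -5, 0, 0], [-0.8, 0, -5, 0, 0], [-0.8, 0, -5, 0, 0]],
  ],
)

```text
time: 9.12
position: [0.4992, 0.0228, 0.1788]
orientation: [0.705, -0.705, -0.055, 0.055]
contact_force: [0.1, 2.4, 1.0]
opening: 0.497
```

```bash
python3 m.py top side
```

```text
top 1369 0.0342 rack x/y range [[-174.8, -37.0], [-80.1, 46.2]] ((-129.9271697998047, 4.8350067138671875), (83.92056274414062, 100.7104721069336), 89.98707580566406)
side 1894 0.0351 rack x/y range [[-216.5, -36.8], [-79.1, 46.4]] ((-149.6136474609375, 5.113826751708984), (85.03952026367188, 142.41749572753906), 89.61656188964844)
tcp rack -210.8 5.4 tip z 0.0127 [ 0.6 -0.5 -0.1] 9.2167
```

The box follows the fingers exactly: its offset is now 5 mm and it is still square. I'll carry on the same way.

Request:
send_rows(
  series=[
    [[-0.7, 0, -5, 0, 0], [-0.7, 0, -5, 0, 0], [-0.7, 0, -5, 0, 0], [-0.7, 0, -5, 0, 0], [-0.7, 0, -5, 0, 0], [-0.7, 0, -5, 0, 0], [-0.7, 0, -5, 0, 0], [-0.3, 0, -5, 0, 0]],
  ],
)

```text
time: 9.88
position: [0.5002, -0.0175, 0.1787]
orientation: [0.705, -0.705, -0.055, 0.055]
contact_force: [-0.8, 1.2, -0.9]
opening: 0.499
```

```bash
python3 m.py top side; python3 -c "
import cv2;a=cv2.imread('pics/top_m.png')[120:300,180:400];cv2.imwrite('pics/t4.png',cv2.resize(a,None,fx=3,fy=3))"
```

```text
top 1170 0.0343 rack x/y range [[-122.4, -41.9], [-40.2, 41.1]] ((-82.82011413574219, -0.21414947509765625), (86.10442352294922, 83.87727355957031), 0.0817025825381279)
side 2131 0.035 rack x/y range [[-175.1, -41.8], [-39.1, 41.1]] ((-109.23295593261719, -0.10242080688476562), (84.73494720458984, 141.1453857421875), 89.92494201660156)
tcp rack -170.8 0.4 tip z 0.0128 [ 1.1  0.  -1. ] 9.9833
```

View pics/t4.png

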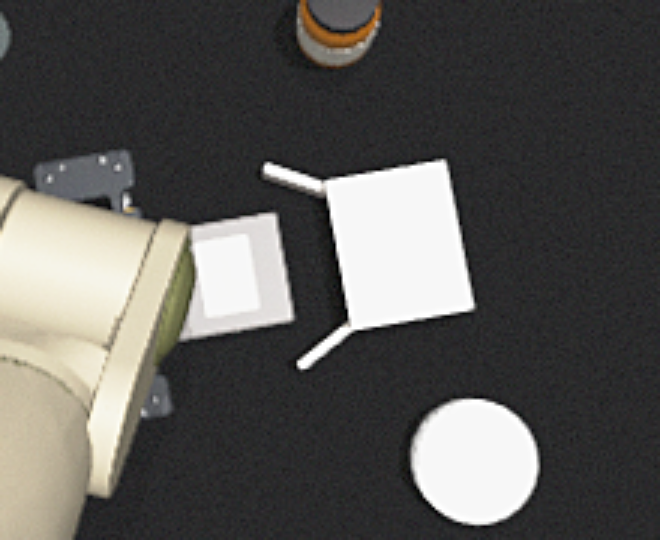

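The box is centred and square, its front edge at about (285,267) and the bay's mouth ahead at about (338,255). Straight in from here.

Request:
send_rows(
  series=[
    [[0, 0, -5, 0, 0], [0, 0, -5, 0, 0], [0, 0, -5, 0, 0], [0, 0, -5, 0, 0], [0, 0, -5, 0, 0], [0, 0, -5, 0, 0], [0, 0, -5, 0, 0], [0, 0, -5, 0, 0]],
  ],
)

```text
time: 10.65
position: [0.5065, -0.057, 0.1787]
orientation: [0.705, -0.705, -0.055, 0.055]
contact_force: [-0.5, 1.4, -0.5]
opening: 0.497
```

Request:
send_rows(
  series=[
    [[0, 0, -5, 0, 0], [0, 0, -5, 0, 0], [0, 0, -5, 0, 0], [0, 0, -5, 0, 0], [0, 0, -5, 0, 0], [0, 0, -5, 0, 0], [0, 0, -5, 0, 0], [0, 0, -5, 0, 0]],
  ],
)

```text
time: 11.32
position: [0.5127, -0.0965, 0.1787]
orientation: [0.705, -0.705, -0.055, 0.055]
contact_force: [-0.2, 1.3, 1.3]
opening: 0.503
```

```bash
python3 m.py top side
```

```text
top 96 0.0349 rack x/y range [[-24.4, -41.8], [-3.2, 0.7]] ((-5.779543876647949, -23.621145248413086), (47.19622802734375, 19.20994758605957), 62.62221908569336)
side 1281 0.0351 rack x/y range [[-98.5, -41.6], [-15.9, 41.1]] ((-57.4737434387207, -0.2030181884765625), (84.11459350585938, 85.15518188476562), 89.76296997070312)
tcp rack -90.8 0.4 tip z 0.0127 [ 0.1  0.2 -0.5] 11.4167
```

Force is low, the box is square, and about 46 mm remains.

Request:
send_rows(
  series=[
    [[0, 0, -5, 0, 0], [0, 0, -5, 0, 0], [0, 0, -5, 0, 0], [0, 0, -5, 0, 0], [0, 0, -5, 0, 0], [0, 0, -5, 0, 0], [0, 0, -5, 0, 0], [0, 0, -5, 0, 0]],
  ],
)

```text
time: 12.08
position: [0.519, -0.1361, 0.1787]
orientation: [-0.705, 0.705, 0.055, -0.055]
contact_force: [-0.1, 1.6, -1.5]
opening: 0.5
```

Request:
send_rows(
  series=[
    [[0, 0, -1, 0, 0], [0, 0, -1, 0, 0], [0, 0, -1, 0, 0], [0, 0, -1, 0, 0], [0, 0, 0, 0, 0], [0, 0, 0, 0, 0], [0, 0, 0, 0, 0], [0, 0, 0, 0, 0]],
  ],
)

```text
time: 12.75
position: [0.5195, -0.1395, 0.1788]
orientation: [-0.705, 0.705, 0.055, -0.055]
contact_force: [-0.7, 1.3, 0.2]
opening: 0.501
```

```bash
python3 m.py side
```

```text
side 524 0.035 rack x/y range [[-55.7, -41.5], [-16.0, 41.1]] ((-35.79499816894531, -0.025165557861328125), (84.88162231445312, 41.92312240600586), 89.3519515991211)
tcp rack -47.6 0.4 tip z 0.0128 [-0.3 -0.1  0.4] 12.8
```

Request:
send_rows(
  series=[
    [[0, 0, -0.5, 0, 0], [0, 0, -0.5, 0, 0], [0, 0, -0.5, 0, 0], [0, 0, -0.5, 0, 0], [0, 0, -0.5, 0, 0], [0, 0, -0.5, 0, 0], [0, 0, -0.5, 0, 0], [0, 0, -0.5, 0, 0]],
  ],
)

```text
time: 13.47
position: [0.52, -0.1417, 0.1788]
orientation: [0.706, -0.703, -0.055, 0.056]
contact_force: [-1.5, 18.9, 9.7]
opening: 0.501
```

It is firmly against the stop: 19 N, and the fingers stopped at -45 mm where about -44 was expected. I'll back off and rise.

Request:
send_rows(
  series=[
    [[0, 0, 1, 0, 0], [0, 0, 2, 0, 0], [0, 0, 5, 0, 0], [0, 0, 12, 0, 0], [0, 0, 20, 0, 0], [0, 0, 20, 0, 0], [0, 0, 20, 0, 0], [0, 0, 20, 0, 0]],
  ],
)

```text
time: 14.13
position: [0.5041, -0.0432, 0.1787]
orientation: [-0.705, 0.705, 0.055, -0.055]
contact_force: [0.6, 0.1, 0.0]
opening: 0.503
```

Request:
send_rows(
  series=[
    [[0, -20, 10, 0, 0], [0, -20, 20, 0, 0], [0, -20, 20, 0, 0], [0, -20, 20, 0, 0], [0, -20, 20, 0, 0], [0, -20, 10, 0, 0], [0, -20, 0, 0, 0], [0, 0, 0, 0, 0]],
  ],
)

```text
time: 14.8
position: [0.4891, 0.0552, 0.322]
orientation: [-0.704, 0.705, 0.058, -0.054]
contact_force: [-0.2, -0.0, 1.3]
opening: 0.505
```

```bash
python3 m.py top side; python3 -c "
import cv2;a=cv2.imread('pics/top_m.png')[120:300,220:400];b=cv2.imread('pics/side_m.png')[140:320,190:390]
import numpy as np
cv2.imwrite('pics/f5.png',cv2.resize(np.hstack([a,b]),None,fx=2,fy=2))"
```

```text
top 518 0.0343 rack x/y range [[-34.8, -41.7], [-3.3, 41.2]] ((-19.017248153686523, -0.2873497009277344), (83.6666030883789, 31.79404640197754), 89.95844268798828)
side 371 0.035 rack x/y range [[-35.4, -41.7], [-15.7, 41.2]] ((-25.33510398864746, -0.0071868896484375), (83.51551055908203, 20.544475555419922), 89.64002990722656)
tcp rack -244.0 0.1 tip z 0.1525 [ 0.2 -1.1  0.2] 14.9
```

View pics/f5.png

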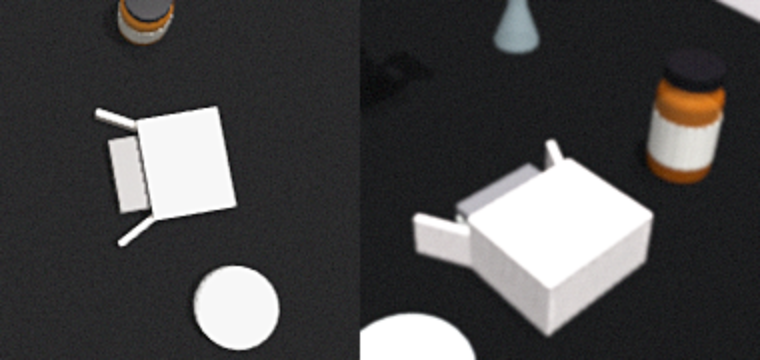

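The box is home and square: its grey end at about (127,175) sticks out 35 mm, and the robot is clear of everything.

```bash
python3 -c "from bench import arm; arm.hand_in()"
```

```text
the job is handed in; nothing more can be done
```

The slide box is in the rack, flat with its lid up and home against the stop. I handed the job in at about 15 s of the 72 s allowed. I tipped it with one push near the top, then pushed it along with two half-open fingers, slightly diagonally at first to take out its 12 mm offset. The fingers never gripped or lifted it.

- **Position:** both cameras put the box's rear end at about x = -35 mm in the rack's frame, the value for fully home. It is within 0.5 mm of the bay's centre line and square to within 0.5°.
- **Stop contact:** the wrist force rose to 19 N as the box met the stop. The fingers halted at -45 mm where I expected -44 mm, within the 2 mm camera calibration.
- **Surroundings:** I never went near the bottle, flask or dishes, and they look undisturbed in the last pictures. I did not re-measure their positions. The arm ended clear of everything.

No check failed. `hand_in` gives no verdict, so I can't confirm the result beyond these measurements.

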